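# Nudge a tube offcut home in the locating fence

### The arm

A 6-joint arm with a two-finger parallel gripper is mounted at the origin on a cart in front of the work surface, level with it; the furniture and walls round the work are solid. World frame = base frame: x ahead of the robot, y to its left, z up, the work surface at z = 0. Lengths are in m, angles in degrees, forces in N, time in s.
With the tool pointing down it reaches from about 0.25 to 0.725 m from the base axis. Payload 9.7 kg.
Tool frame: the origin (TCP) lies at the very end of the fingers, on their centre line; the grasp point (between the pads) lies 19 mm behind it; z points along the fingers, y is the line along which they close (so a half turn about z gives the same grasp; the last joint's range is limited). The gripper opens to 85 mm and grips with 20 to 120 N. Pads are 22 mm wide; open, the fingers measure 114 mm over their backs; the gripper's body (76 mm by 85 mm) begins 54 mm behind the grasp point. The pads swing forward as they close: fully open they stand 13 mm farther back than shut.
Start: joints at [65.26, 4.979, 10.078, 95.1, 0, 90], TCP at [0.23, 0.5, 0.231] pointing down, gripper open.
Joint ranges: [-179.16, 179.16], [-48.56, 103.87], [-65.8, 70.77], [-126.05, 130.52], [-82.76, 87.17], [-180, 180]. Speed limits (degrees/s): [127.2, 127.2, 147.25, 180, 180, 180].

### API

Orientations are given as [roll, pitch, yaw] about the fixed x, y, z axes, in that order (R = Rz(yaw) Ry(pitch) Rx(roll)).
In Python, from workcell import bot gives the robot as it stands.
- The arm moves only by the tool arm_command, never from a script. Its argument "series" is a list of rows, each a list of 4 numbers: the shift along the tool's x, y, z in m, then the turn about the tool's z in rad. A call has exactly 5 rows; each row is the pose to reach, as a shift and turn from the pose commanded when the call began, along the tool's axes at that moment; what a row does not reach only later rows make up. A row lasts 1/10 s, in which the tool goes at most 50 mm and 8.59 degrees, less where a joint would pass 70% of its speed; a pose out of reach is approached as far as the arm can. A call with a gripper value outside its range is refused whole. "hand" is the finger opening in m, from 0 to 0.0854, set as the call begins (left out, the last holds). The fingers move at their own pace and stop on an object; "grip_force" is the grip in N (left out, the last holds). Time passes only in rows, so rows that repeat a pose let the fingers close, or fill a call up. It gives the time, the measured TCP pose, the force, the opening and the grip force at its end, in the units of the state.
- bot.get_obs(): the state, without advancing time (a new reading comes with each control period).
- bot.camera(name): name is "side" or "top" or "wrist"; returns a dict with "color" (384x512x3 uint8, blue, green, red), "camera_matrix" (3x3 intrinsics, pixels), "dist_coeffs" ([k1, k2, p1, p2, k3] as OpenCV has them; the pictures are not rectified), "xyz" and "orientation" of the camera in the world; the wrist camera has in their place "T_tool_cam" (4x4, takes a point from camera to tool coordinates, whose origin is the TCP and whose axes are the flange's). Camera axes: x right, y up, looking along -z (the intrinsics and any distortion apply to the point x, -y, -z); pixel columns grow to the right and rows downward; lengths in m; the calibration is good to about 2 mm. A picture is of the moment at which its call begins: read the wrist's pose just before it. There is no depth.
- bot.job_done(): hands the job in; it is judged then, once.
Trained networks look in the newest picture that a camera, given by its name, has taken for a name from the list of things; names that differ only in an ending like _2 or _b are one class to them, and where a whole thing is asked for, a point or a joint stands for the part that bears it (a point fixed in the world has none). Each returns a list of dicts, best first, with "confidence" (0 to 1); they miss things now and then, are a little off and sometimes report something else, mostly with a low value. They report only what shows in the picture. A call takes as long as a camera call. They do not tell look-alikes from the thing itself.
- bot.find_in(camera, target): "location" ([column, row] in pixels, amid what is visible of it).
- bot.mark_of(camera, target): "location" ([column, row] in pixels: a listed point, or the origin of a listed thing).
The state is a dict: "time": time; "q": joint angles; "qd": joint speeds; "joint_efforts": joint torques, N m; "ee_pos": TCP position; "tcp_rot": TCP orientation; "wrist_force": force on the tool from outside, world axes, zero at the start; "torque": the same for the moment, N m; "opening": finger opening in m; "grasp_force": force on a finger pad.
Only numpy, scipy, OpenCV 4.12 (cv2) and the standard library are available. Lean on these libraries where they do the work, as an engineer would, in place of code of your own. Each camera call takes 0.05 s, during which the arm holds its last target. There are 200 camera calls.

### The job

Push the longer, slimmer of the two loose square-tube offcuts along the bench top, fully home into the inner corner of the bolted-down L-shaped fence: its long side flat against the long rail and its end up against the short stop. Only push it, gently, with the fingers: do not pinch, lift or tip it. Leave the shorter, fatter offcut, the magnet and the coupon where they are.

Things in the scene. Friction and masses are not known exactly. Their poses are not given: they have to be found in the camera images.
- long_tube: The work: loose dark steel square-tube offcut, 38 x 85 mm, 38 mm high, open ends, 4 mm walls, 0.2 to 0.45 kg; slides at 1 to 4 N, press it with less than 38 N. Origin: centre of its underside; y along its 85 mm length, x across, z up. Starts robot side of the rail, up to 0.4 rad out of line with it, in the left or right of two places; the short tube has the other.
- fence: Fixed L of two bright aluminium bars 18 mm wide, 25 mm high (screw heads to 31). Origin: inner corner, on the bench. Rail face: plane x = 0, 278 mm long along -y; stop face: plane y = 0, 85 mm along -x. Work area x < 0, y < 0. Rail on the far side, stop at the left, turned up to 0.2 rad. Long tube home: centre at x -0.019, y -0.0425 of this frame, y axes parallel.
- short_tube: Bystander: the shorter, fatter dark steel square-tube offcut, 51 x 62 mm and 51 mm high, loose. Origin at the centre of its underside, y along its 62 mm length.
- magnet: Bystander: flat red arrow-shaped welding magnet, 57 x 88 mm, 16 mm high, loose, to the left of the stop. Origin at the centre of its underside.
- coupon: Bystander: flat steel test coupon with a weld bead, 50 x 75 mm, 13 mm high, loose, at the right, robot side. Origin at the centre of its underside.
There are look-alikes about, which are no part of the job. What is shaped like the long_tube but blue or red is not meant.

How it is judged:
By the outcome, as a careful person would: the job done as asked, in the order asked, and still so for the second after the job is handed in, with the robot touching nothing.
It also fails if it takes over 58 s, if anything falls off the work surface, if the arm or the gripper's body presses on something with over 40 N, if the wrist force passes 120 N, or if a joint passes its speed limit or range.

## Working session

There is one attempt and no reset: what is moved stays moved. The work goes in short steps, Python scripts to look and compute and a tool call to move; the robot and the scene stay as the last step left them, time stands still between calls to the robot, and variables do not carry over. Pictures are saved under pics/ and viewed, at most 14 in all, crops included, and the job is handed in when it is done.

Besides the shell and the picture viewer there is one more tool, called after "Call:" as name(argument=value, ...) on one line, values as JSON. arm_command: Moves the arm, as the interface text tells. Its arguments: {"type":"object","properties":{"series":{"type":"array"},"hand":{"type":"number"},"grip_force":{"type":"number"}},"required":["series"]}

```bash
ls; mkdir -p pics
python3 - <<'E'
from workcell import bot
import cv2,numpy as np
o=bot.get_obs(); print({k:np.round(o[k],3) for k in ('time','q','ee_pos','tcp_rot','opening')})
for n in ('top','side'):
    c=bot.camera(n); cv2.imwrite(f'pics/{n}0.png',c['color'])
    print(n,c['camera_matrix'],c['dist_coeffs'],c['xyz'],c['orientation'])
    for t in ('long_tube','short_tube','fence','magnet','coupon'):
        print(t,[(np.round(d['location']),round(d['confidence'],2)) for d in bot.find_in(n,t)[:3]],[(np.round(d['location'],1),round(d['confidence'],2)) for d in bot.mark_of(n,t)[:3]])
E
```

```text
pics
{'time': np.float64(0.0), 'q': array([65.262,  5.011, 10.033, 95.1  ,  0.   , 90.   ]), 'ee_pos': array([0.23 , 0.499, 0.231]), 'tcp_rot': array([-179.922,   -0.   ,  155.262]), 'opening': np.float64(0.085)}
top [[384.92332689   0.         257.08025326]
 [  0.         384.92332689 191.27771128]
 [  0.           0.           1.        ]] [-0.00990945  0.          0.          0.          0.        ] [ 0.38862203 -0.30212526  1.1038916 ] [ 11.18186902   0.10361574 -89.81856896]
long_tube [(array([355., 240.]), 0.81), (array([401., 259.]), 0.71), (array([279., 140.]), 0.7)] [(array([356.1, 242.7]), 0.94), (array([396.6, 257. ]), 0.86), (array([276. , 140.1]), 0.67)]
short_tube [(array([224., 208.]), 0.71)] [(array([225.1, 206.6]), 0.82)]
fence [(array([220., 167.]), 0.8)] [(array([190.6, 175.8]), 0.93), (array([148.5, 189.8]), 0.21)]
magnet [(array([151., 188.]), 0.72)] [(array([149.9, 188.8]), 0.97)]
coupon [(array([311., 222.]), 0.7)] [(array([311.3, 219.7]), 0.65), (array([224.7, 211.9]), 0.25)]
side [[409.15550737   0.         254.54661084]
 [  0.         409.15550737 186.97984773]
 [  0.           0.           1.        ]] [-0.035793  0.        0.        0.        0.      ] [ 0.52873699 -1.37249723  0.55972727] [64.12940379  0.11594407 -3.96402504]
long_tube [(array([310., 195.]), 0.78), (array([237., 196.]), 0.7), (array([180., 286.]), 0.57)] [(array([234.9, 204.5]), 0.96), (array([313.8, 204.5]), 0.8), (array([181.8, 291. ]), 0.76)]
short_tube [(array([230., 178.]), 0.86)] [(array([234.7, 189.9]), 0.79)]
fence [(array([270., 176.]), 0.67), (array([256., 154.]), 0.59)] [(array([266.6, 174.5]), 0.59), (array([228.3, 228.1]), 0.45)]
magnet [] [(array([258.1, 158.2]), 0.55)]
coupon [(array([226., 224.]), 0.7)] [(array([228.8, 228.7]), 0.61)]
```

Run:
```python
import cv2
a=cv2.imread('pics/top0.png')[110:290,110:430]; cv2.imwrite('pics/top0c.png',cv2.resize(a,None,fx=2.5,fy=2.5,interpolation=cv2.INTER_CUBIC))
a=cv2.imread('pics/side0.png')[120:320,150:350]; cv2.imwrite('pics/side0c.png',cv2.resize(a,None,fx=3,fy=3,interpolation=cv2.INTER_CUBIC))
```

```text
(no output)
```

View pics/top0c.png

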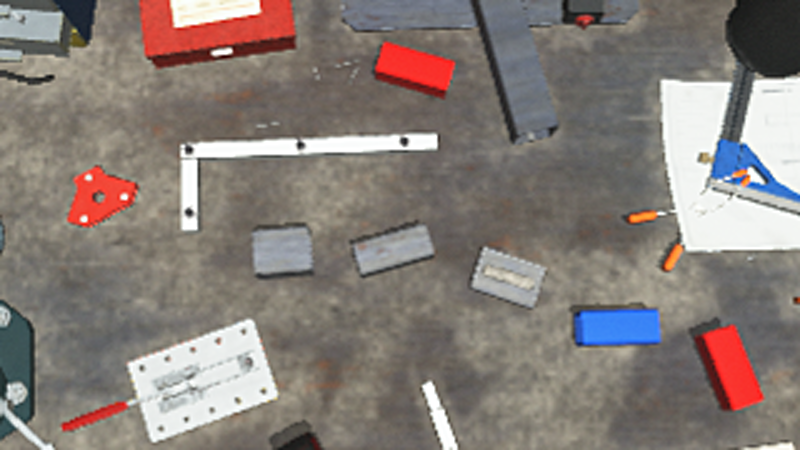

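View pics/side0c.png

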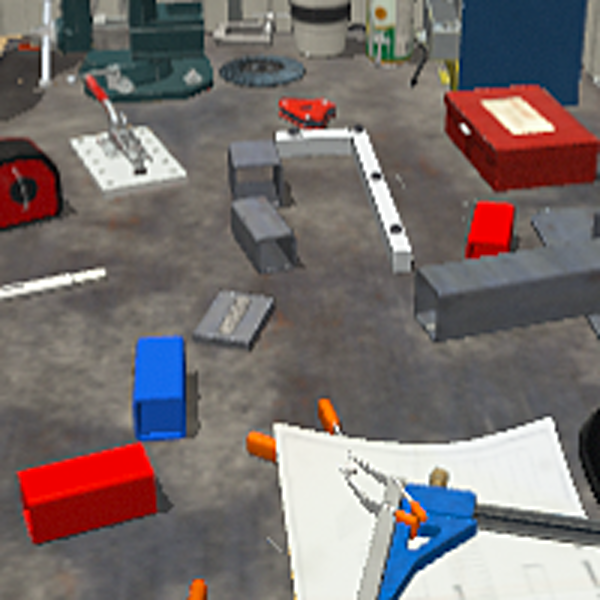

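The long tube is the right of the two dark offcuts, at top pixel (267,209), and the short tube is left at (223,210). The fence's inner corner is near (189,173), with the magnet at (150,188) and the coupon at (313,220). The red, blue and long dark tubes are look-alikes.

```bash
cat > h.py <<'E'
import numpy as np,cv2
from scipy.spatial.transform import Rotation as R
def ray(c,px):
    p=cv2.undistortPoints(np.array(px,float).reshape(-1,1,2),c['camera_matrix'],c['dist_coeffs']).reshape(-1,2)
    return np.c_[p[:,0],-p[:,1],-np.ones(len(p))]
def pose(c,obs=None):
    if 'xyz' in c: return R.from_euler('xyz',c['orientation'],degrees=True).as_matrix(),np.array(c['xyz'])
    Rt=R.from_euler('xyz',obs['tcp_rot'],degrees=True).as_matrix(); T=np.array(c['T_tool_cam'])
    return Rt@T[:3,:3],np.array(obs['ee_pos'])+Rt@T[:3,3]
def onplane(c,px,z,obs=None):
    M,t=pose(c,obs); d=ray(c,px)@M.T
    return t+d*((z-t[2])/d[:,2])[:,None]
def proj(c,P,obs=None):
    M,t=pose(c,obs); q=(np.array(P,float).reshape(-1,3)-t)@M
    q=q*[1,-1,-1]
    return cv2.projectPoints(q,np.zeros(3),np.zeros(3),c['camera_matrix'],np.array(c['dist_coeffs']))[0].reshape(-1,2)
def box(cx,cy,a,w,l,z):
    a=np.radians(a);s=np.array([[-w,-l],[w,-l],[w,l],[-w,l]])/2
    p=s@np.array([[np.cos(a),np.sin(a)],[-np.sin(a),np.cos(a)]])+[cx,cy]
    return np.c_[p,np.full(4,z)]
E
python3 - <<'E'
from h import *
from workcell import bot
c=bot.camera('top');np.set_printoptions(precision=4,suppress=True)
cr=lambda l:[(110+x/2.5,110+y/2.5) for x,y in l]
print('fence stop edge, rail edge',onplane(c,cr([(198,230),(198,158),(438,150)]),.025))
print('tube',onplane(c,cr([(350,243),(428,224),(433,256),(360,276)]),.038))
print('short',onplane(c,cr([(252,228),(308,224),(312,274),(254,277)]),.051))
im=c['color'];a=im[155:240,165:325];cv2.imwrite('pics/t1.png',cv2.resize(a,None,fx=5,fy=5,interpolation=cv2.INTER_CUBIC))
E
```

```text
fence stop edge, rail edge [[ 0.5703 -0.1066  0.025 ]
 [ 0.6545 -0.1034  0.025 ]
 [ 0.6648 -0.3805  0.025 ]]
tube [[ 0.5538 -0.2799  0.038 ]
 [ 0.5757 -0.3674  0.038 ]
 [ 0.5394 -0.3727  0.038 ]
 [ 0.5167 -0.2912  0.038 ]]
short [[ 0.5683 -0.1712  0.051 ]
 [ 0.573  -0.2333  0.051 ]
 [ 0.5172 -0.2386  0.051 ]
 [ 0.5137 -0.1749  0.051 ]]
```

View pics/t1.png

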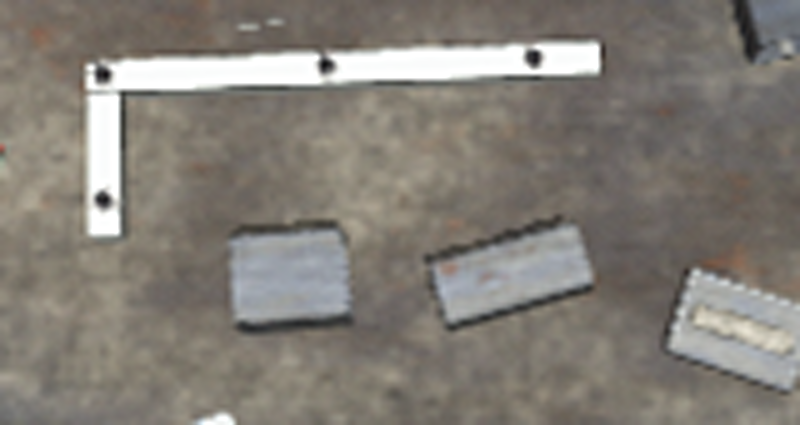

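The zoomed top view shows long-tube top corners at about (432,262), (575,224), (593,288) and (450,326). The fence's inner corner is at (123,93), and the rail's inner edge runs to (600,75). I'll refine the poses and check the flight path.

Run:
```python
from h import *
from workcell import bot
c=bot.camera('top');s=bot.camera('side');np.set_printoptions(precision=4,suppress=True)
cr=lambda l:[(164.6+x/5,154.6+y/5) for x,y in l]
F=onplane(c,cr([(123,237),(123,93),(600,75)]),.025); d=F[2]-F[1]
print('fence',F,np.degrees(np.arctan2(d[0],-d[1])))
T=onplane(c,cr([(432,262),(575,224),(593,288),(450,326)]),.038)
S=onplane(c,cr([(232,237),(345,231),(352,317),(238,325)]),.051)
for P in(T,S):
    (a,b,ang)=cv2.minAreaRect(P[:,:2].astype(np.float32)); print(P.mean(0),b,ang)
im=np.hstack([c['color'],s['color']]);
a=s['color'].copy()
for P in(T,S,F): 
    for u in proj(s,P): cv2.circle(a,tuple(int(v) for v in u.round()),1,(0,255,0),-1)
a=np.hstack([c['color'],a]);cv2.imwrite('pics/both.png',cv2.resize(a,(800,300),interpolation=cv2.INTER_AREA))
b=a[140:230,512+200:512+300];cv2.imwrite('pics/both.png',np.vstack([cv2.resize(a,(800,300)),np.hstack([cv2.resize(b,(333,300)),np.zeros((300,467,3),np.uint8)])]))
```

```text
fence [[ 0.5703 -0.1066  0.025 ]
 [ 0.6545 -0.1034  0.025 ]
 [ 0.666  -0.3788  0.025 ]] 2.3784197379728558
[ 0.5472 -0.3278  0.038 ] (0.03754797577857971, 0.08317166566848755) 15.217748641967773
[ 0.5436 -0.2054  0.051 ] (0.04924827069044113, 0.06377851963043213) 4.214339256286621
```

View pics/both.png

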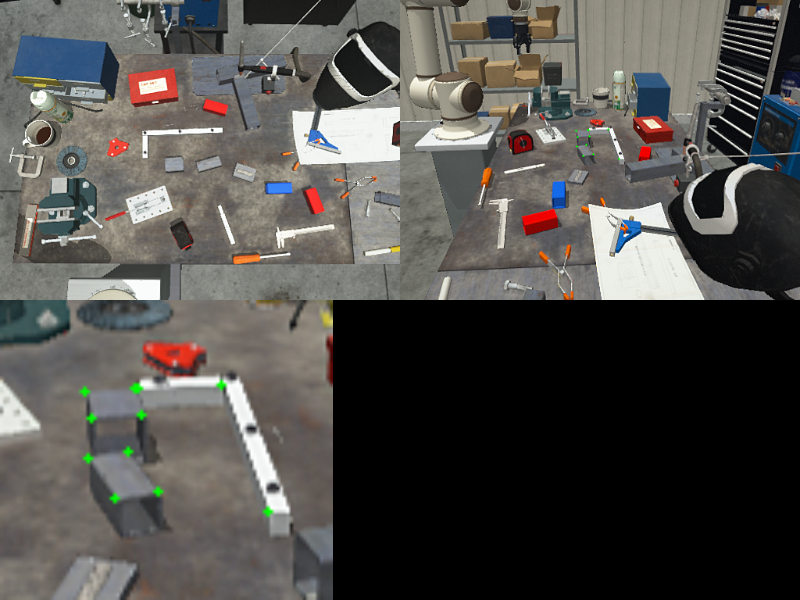

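The overlay agrees between both views, so heights and poses check out. Long tube is at (0.547, -0.328) with yaw about +15°. The fence corner is at (0.6545, -0.1035) with yaw about +2.3°. The vise is on the left, so I lift first and then fly over.

Call:
arm_command(series=[[0,0,-0.05,0.14],[0,0,-0.1,0.28],[-0.033,-0.037,-0.1,0.42],[-0.066,-0.074,-0.1,0.56],[-0.1,-0.112,-0.1,0.7]], hand=0.04)

```text
time: 1.75
ee_pos: [0.2742, 0.3559, 0.3314]
tcp_rot: [180.0, -0.0, 114.9]
wrist_force: [1.0, 0.8, -0.4]
opening: 0.0399
grasp_force: 0.0
```

```bash
cat >> h.py <<'E'
def state():
    from workcell import bot
    o=bot.get_obs(); print('t %.2f'%o['time'],'pos',np.round(o['ee_pos'],4),'rot',np.round(o['tcp_rot'],2),'F',np.round(o['wrist_force'],1),'open',round(float(o['opening']),4)); return o
def goal(x,y,z,yaw):
    o=state(); y0=np.radians(o['tcp_rot'][2]); D=np.array([x,y,z])-o['ee_pos']
    t=-((yaw-o['tcp_rot'][2]+180)%360-180)
    print('shift',np.round([D[0]*np.cos(y0)+D[1]*np.sin(y0),D[0]*np.sin(y0)-D[1]*np.cos(y0),-D[2],np.radians(t)],4),'q',np.round(o['q'],1))
E
python3 -c "from h import *;goal(.485,-.335,.331,2.3)"
```

```text
t 1.75 pos [0.2742 0.3559 0.3314] rot [ 1.7997e+02 -1.0000e-02  1.1489e+02] F [ 1.   0.8 -0.4] open 0.0399
shift [-7.1550e-01 -9.9600e-02  4.0000e-04  1.9651e+00] q [ 52.4  -5.2  11.4 106.5  -0.  117.5]
```

Call:
arm_command(series=[[-0.049,-0.007,0,0.14],[-0.098,-0.014,0,0.28],[-0.147,-0.021,0,0.42],[-0.196,-0.028,0,0.56],[-0.245,-0.034,0,0.7]])

```text
time: 2.25
ee_pos: [0.3471, 0.1188, 0.3316]
tcp_rot: [179.9, -0.0, 74.7]
wrist_force: [2.1, 0.6, 0.9]
opening: 0.0395
grasp_force: 0.0
```

```bash
python3 -c "from h import *;goal(.485,-.335,.331,2.3)"
```

```text
t 2.25 pos [0.3471 0.1188 0.3316] rot [ 1.7994e+02 -4.0000e-02  7.4750e+01] F [2.1 0.6 0.9] open 0.0395
shift [-4.0150e-01  2.5240e-01  6.0000e-04  1.2644e+00] q [ 18.9 -15.9   2.4 108.2  -0.  124.1]
```

Call:
arm_command(series=[[-0.042,0.026,0,0.14],[-0.083,0.052,0,0.28],[-0.125,0.079,0,0.42],[-0.167,0.105,0,0.56],[-0.208,0.131,0,0.7]])

```text
time: 2.75
ee_pos: [0.4201, -0.1164, 0.3315]
tcp_rot: [180.0, -0.0, 34.6]
wrist_force: [1.0, 0.5, 0.4]
opening: 0.0401
grasp_force: 0.0
```

```bash
python3 -c "from h import *;goal(.485,-.335,.231,2.3)"
```

```text
t 2.75 pos [ 0.4201 -0.1164  0.3315] rot [ 1.7996e+02 -4.0000e-02  3.4580e+01] F [1.  0.5 0.4] open 0.0401
shift [-0.0706  0.2168  0.1005  0.5634] q [-15.5  -7.    9.8 106.7   0.  129.9]
```

Call:
arm_command(series=[[-0.014,0.043,0.02,0.12],[-0.028,0.086,0.04,0.24],[-0.042,0.128,0.06,0.36],[-0.056,0.17,0.08,0.48],[-0.068,0.21,0.1,0.558]])

```text
time: 3.25
ee_pos: [0.4847, -0.3273, 0.2304]
tcp_rot: [180.0, -0.0, 2.7]
wrist_force: [0.1, 0.4, 0.7]
opening: 0.04
grasp_force: 0.0
```

Call:
arm_command(series=[[0,0,0,0],[0,0,0,0],[0,0,0,0],[0,0,0,0],[0,0,0,0]])

```text
time: 3.75
ee_pos: [0.4848, -0.3244, 0.2326]
tcp_rot: [179.9, -0.1, 3.0]
wrist_force: [0.7, -0.3, -0.8]
opening: 0.0401
grasp_force: 0.0
```

Run:
```python
from h import *
from workcell import bot
goal(.485,-.335,.06,2.3)
o=bot.get_obs();c=bot.camera('wrist');im=c['color'].copy()
# predicted outlines from top-camera estimates
for B in (box(.5472,-.3278,15.2,.038,.085,.038),box(.5436,-.2054,4.2,.051,.062,.051)):
    cv2.polylines(im,[proj(c,B,o).round().astype(int)],True,(0,255,0),1)
u=proj(c,[[.6545,-.1034,.025],[.666,-.3788,.025]],o).round().astype(int);cv2.polylines(im,[u],False,(0,255,0),1)
cv2.imwrite('pics/w1.png',im)
```

```text
t 3.75 pos [ 0.4848 -0.3244  0.2326] rot [ 1.7994e+02 -9.0000e-02  3.0400e+00] F [ 0.7 -0.3 -0.8] open 0.0401
shift [-0.0004  0.0106  0.1726  0.013 ] q [-33.8   9.6  15.3  95.6   0.  143.2]
```

View pics/w1.png

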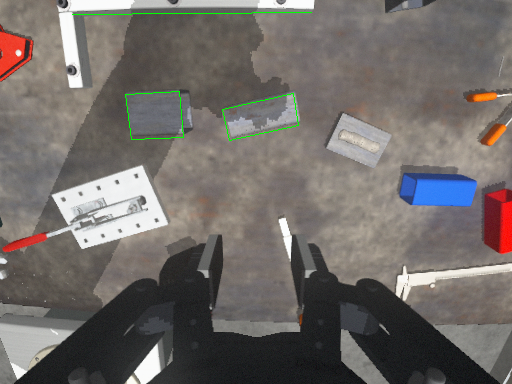

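The wrist view shows the predicted outlines matching: long tube at about (262,116), short tube at (155,114), rail edge along row 12. Descending behind the long tube.

Call:
arm_command(series=[[0,0.002,0.045,0.012],[0,0.004,0.09,0.012],[0,0.004,0.135,0.012],[0,0.004,0.18,0.012],[0,0.004,0.2,0.012]])

```text
time: 4.3
ee_pos: [0.4831, -0.3275, 0.0272]
tcp_rot: [-179.8, 0.2, 2.3]
wrist_force: [0.1, 0.3, 0.2]
opening: 0.0398
grasp_force: 0.0
```

Call:
arm_command(series=[[0,0,0.007,0],[0,0,0.014,0],[0,0,0.021,0],[0.01,0,0.023,0],[0.02,0,0.023,0]])

```text
time: 4.8
ee_pos: [0.5059, -0.3286, 0.0091]
tcp_rot: [180.0, -0.1, 2.3]
wrist_force: [0.6, 0.5, 0.2]
opening: 0.0401
grasp_force: 0.0
```

```bash
python3 -c "from h import *;goal(.605,-.328,.010,2.3)"
```

```text
t 4.80 pos [ 0.5059 -0.3286  0.0091] rot [ 1.7996e+02 -7.0000e-02  2.2600e+00] F [0.6 0.5 0.2] open 0.0401
shift [ 0.099   0.0033 -0.0009 -0.0006] q [-33.   13.6  -4.8  71.5   0.  144.7]
```

Call:
arm_command(series=[[0.004,0,0,0],[0.008,0,0,0],[0.013,0,0,0],[0.018,0,0,0],[0.023,0,0,0]])

```text
time: 5.3
ee_pos: [0.528, -0.3274, 0.0083]
tcp_rot: [-180.0, 0.0, 2.3]
wrist_force: [-1.7, 1.0, 0.6]
opening: 0.0399
grasp_force: 0.9
```

Call:
arm_command(series=[[0.006,0,0,0],[0.012,0,0,0],[0.018,0,0,0],[0.024,0,0,0],[0.03,0,0,0]])

```text
time: 5.8
ee_pos: [0.5582, -0.3263, 0.0083]
tcp_rot: [180.0, 0.0, 2.3]
wrist_force: [-2.8, -0.5, 0.4]
opening: 0.04
grasp_force: 1.2
```

Call:
arm_command(series=[[0.006,0,0,0],[0.012,0,0,0],[0.018,0,0,0],[0.024,0,0,0],[0.03,0,0,0]])

```text
time: 6.3
ee_pos: [0.5882, -0.3251, 0.0083]
tcp_rot: [180.0, 0.0, 2.3]
wrist_force: [-2.2, 0.2, 1.2]
opening: 0.0396
grasp_force: 1.2
```

Run:
```python
from h import *
from workcell import bot
goal(.614,-.328,.010,2.3)
c=bot.camera('top');im=c['color'];a=im[155:240,165:325];cv2.imwrite('pics/t2.png',cv2.resize(a,None,fx=5,fy=5,interpolation=cv2.INTER_CUBIC))
```

```text
t 6.30 pos [ 0.5882 -0.3251  0.0083] rot [180.     0.     2.28] F [-2.2  0.2  1.2] open 0.0396
shift [ 0.0257  0.004  -0.0017 -0.0004] q [-28.9  22.9   6.8  73.9  -0.  148.8]
```

View pics/t2.png

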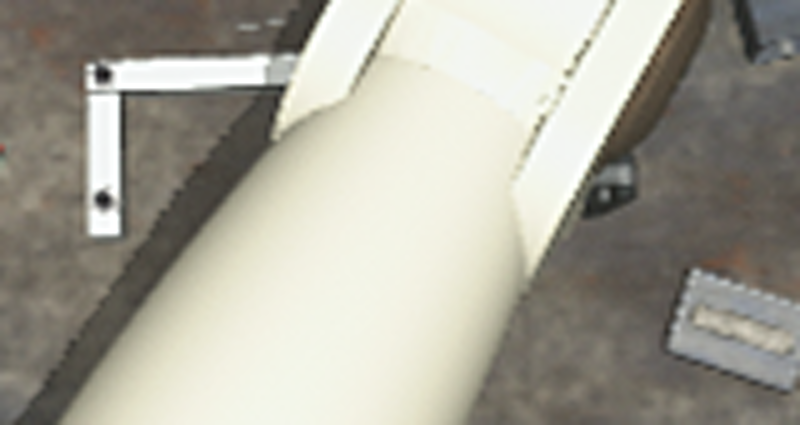

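The arm hides the work in the top view, but the force of 2–3 N shows the tube is sliding. I continue towards the rail, then slow down.

Call:
arm_command(series=[[0.004,0,0,0],[0.008,0,0,0],[0.012,0,0,0],[0.016,0,0,0],[0.019,0,0,0]])

```text
time: 6.85
ee_pos: [0.6071, -0.3243, 0.0083]
tcp_rot: [180.0, -0.0, 2.3]
wrist_force: [-2.6, -0.1, 0.6]
opening: 0.0397
grasp_force: 1.1
```

Call:
arm_command(series=[[0.001,0,0,0],[0.002,0,0,0],[0.003,0,0,0],[0.0035,0,0,0],[0.004,0,0,0]])

```text
time: 7.35
ee_pos: [0.6107, -0.3242, 0.0083]
tcp_rot: [180.0, -0.0, 2.3]
wrist_force: [-2.7, -0.0, -0.1]
opening: 0.0399
grasp_force: 0.9
```

Call:
arm_command(series=[[0.0005,0,0,0],[0.001,0,0,0],[0.0015,0,0,0],[0.002,0,0,0],[0.002,0,0,0]])

```text
time: 7.85
ee_pos: [0.6128, -0.3241, 0.0083]
tcp_rot: [180.0, -0.0, 2.3]
wrist_force: [-0.7, -0.4, -0.4]
opening: 0.0399
grasp_force: 0.6
```

Call:
arm_command(series=[[0.0005,0,0,0],[0.001,0,0,0],[0.001,0,0,0],[0.0015,0,0,0],[0.0015,0,0,0]])

```text
time: 8.35
ee_pos: [0.6143, -0.324, 0.0083]
tcp_rot: [-180.0, -0.0, 2.3]
wrist_force: [-0.8, -0.6, -0.5]
opening: 0.0399
grasp_force: 0.7
```

Call:
arm_command(series=[[0.0005,0,0,0],[0.001,0,0,0],[0.0015,0,0,0],[0.0015,0,0,0],[0.0015,0,0,0]])

```text
time: 8.85
ee_pos: [0.6158, -0.324, 0.0083]
tcp_rot: [180.0, -0.0, 2.3]
wrist_force: [-2.1, 0.8, -0.9]
opening: 0.0404
grasp_force: 0.5
```

Run:
```python
from h import *
from workcell import bot
o=state();c=bot.camera('wrist');cv2.imwrite('pics/w2.png',c['color'])
s=bot.camera('side')['color'][150:215,215:305]
cv2.imwrite('pics/w2.png',np.hstack([cv2.resize(c['color'][0:300],(400,300),fx=0,fy=0),cv2.resize(s,(400,300),interpolation=cv2.INTER_CUBIC)]))
```

```text
t 8.85 pos [ 0.6158 -0.324   0.0083] rot [ 1.80e+02 -1.00e-02  2.28e+00] F [-2.1  0.8 -0.9] open 0.0404
```

View pics/w2.png

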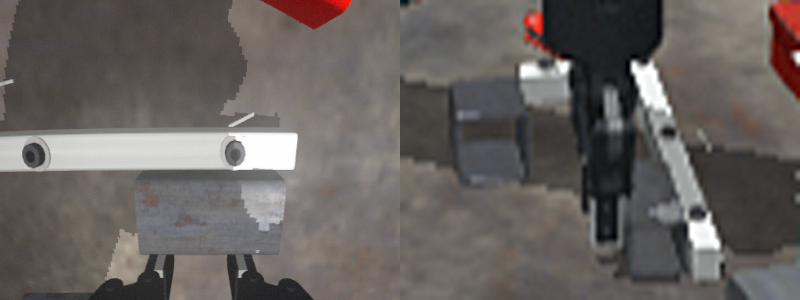

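In the wrist view the tube lies parallel and close to the rail. I keep creeping until the force rises.

Call:
arm_command(series=[[0.0005,0,0,0],[0.001,0,0,0],[0.0015,0,0,0],[0.002,0,0,0],[0.002,0,0,0]])

```text
time: 9.45
ee_pos: [0.6173, -0.3239, 0.0083]
tcp_rot: [-180.0, 0.0, 2.3]
wrist_force: [-4.1, 0.3, 2.0]
opening: 0.0398
grasp_force: 2.4
```

Call:
arm_command(series=[[0.0005,0,0,0],[0.001,0,0,0],[0.001,0,0,0],[0.0015,0,0,0],[0.0015,0,0,0]])

```text
time: 9.95
ee_pos: [0.6174, -0.324, 0.0083]
tcp_rot: [-180.0, 0.2, 2.2]
wrist_force: [-13.0, -0.4, 6.1]
opening: 0.0402
grasp_force: 6.4
```

Call:
arm_command(series=[[-0.006,0,0,0],[-0.015,0,0,0],[-0.025,0,-0.01,0],[-0.03,0,-0.05,0],[-0.03,0,-0.09,0]], hand=0.0)

```text
time: 10.45
ee_pos: [0.5876, -0.3248, 0.0995]
tcp_rot: [-180.0, 0.1, 2.3]
wrist_force: [0.7, -0.6, 0.5]
opening: 0.0002
grasp_force: 0.0
```

Run:
```python
from h import *
from workcell import bot
o=bot.get_obs();c=bot.camera('wrist');print(np.round(c['T_tool_cam'],3))
goal(.6465,-.405,.10,2.3)
s=bot.camera('side')
cv2.imwrite('pics/w3.png',np.hstack([cv2.resize(c['color'],(400,300)),cv2.resize(s['color'][120:240,200:360],(400,300),interpolation=cv2.INTER_CUBIC)]))
np.save('w3.npy',c['color'])
```

```text
[[-0.001  0.946  0.323  0.084]
 [ 1.     0.001 -0.001  0.001]
 [-0.001  0.323 -0.946 -0.143]
 [ 0.     0.     0.     1.   ]]
t 10.50 pos [ 0.5903 -0.3262  0.1084] rot [179.73  -0.46   2.26] F [ 0.8 -0.2  5.7] open 0.0001
shift [ 0.053   0.081   0.0084 -0.0007] q [-28.9  21.   15.4  83.9   0.  148.8]
```

View pics/w3.png

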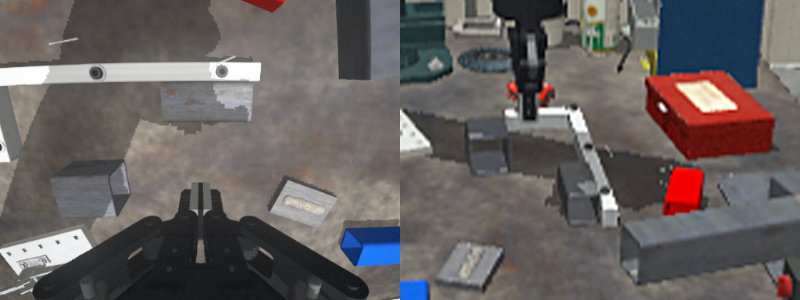

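The wrist view shows the tube against the rail with its right end at (252,100), just short of the rail end. Now I go round to that end with the fingers shut.

Call:
arm_command(series=[[0.013,0.02,0,0],[0.026,0.04,0,0],[0.04,0.06,0,0],[0.053,0.081,0,0],[0.053,0.081,0,0]])

```text
time: 11.05
ee_pos: [0.6458, -0.4059, 0.0972]
tcp_rot: [180.0, 0.0, 2.2]
wrist_force: [0.7, -0.0, -0.4]
opening: 0.0002
grasp_force: 0.0
```

Run:
```python
from h import *
from workcell import bot
goal(.6465,-.405,.008,2.3)
o=bot.get_obs();c=bot.camera('wrist')
im=c['color'].copy()
P=[[.6465,-.405,.008]]; print(proj(c,P,o))
cv2.imwrite('pics/w4.png',im)
```

```text
t 11.05 pos [ 0.6458 -0.4059  0.0972] rot [179.99   0.     2.2 ] F [ 0.7 -0.  -0.4] open 0.0002
shift [ 0.0008 -0.0008  0.0892 -0.0017] q [-32.1  35.4  34.   88.7  -0.  145.6]
[[253.65351667 194.8581498 ]]
```

View pics/w4.png

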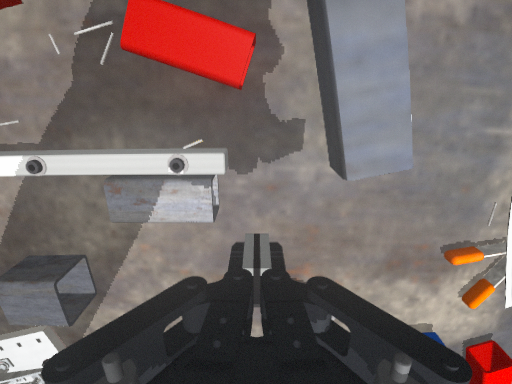

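The tube's right end is at column 218 and the fingers will land at (254,195), clear of the tube, the rail and the dark bar. Descending.

Call:
arm_command(series=[[0,0,0.03,0],[0,0,0.055,0],[0,0,0.075,0],[0,0,0.086,0],[0,-0.002,0.089,0]])

```text
time: 11.6
ee_pos: [0.6445, -0.4012, 0.0085]
tcp_rot: [-180.0, 0.1, 2.3]
wrist_force: [-1.2, -0.2, -0.1]
opening: -0.0004
grasp_force: 0.0
```

Call:
arm_command(series=[[0,-0.003,0,0],[0,-0.006,0,0],[0,-0.01,0,0],[0,-0.014,0,0],[0,-0.018,0,0]])

```text
time: 12.1
ee_pos: [0.6448, -0.3837, 0.0099]
tcp_rot: [180.0, -0.0, 2.3]
wrist_force: [-0.1, -2.8, 2.1]
opening: 0.0001
grasp_force: 1.8
```

Call:
arm_command(series=[[0,-0.005,0,0],[0,-0.01,0,0],[0,-0.015,0,0],[0,-0.02,0,0],[0,-0.025,0,0]])

```text
time: 12.6
ee_pos: [0.6437, -0.3588, 0.0097]
tcp_rot: [180.0, -0.0, 2.3]
wrist_force: [-0.7, -4.2, 4.5]
opening: 0.0001
grasp_force: 2.4
```

```bash
python3 -c "from h import *;goal(.638,-.21,.008,2.3)"
```

```text
t 12.60 pos [ 0.6437 -0.3588  0.0097] rot [ 1.7996e+02 -3.0000e-02  2.2700e+00] F [-0.7 -4.2  4.5] open 0.0001
shift [ 0.0002 -0.1489  0.0017 -0.0005] q [-29.1  32.   19.4  77.4  -0.  148.6]
```

Call:
arm_command(series=[[0,-0.006,0,0],[0,-0.012,0,0],[0,-0.018,0,0],[0,-0.024,0,0],[0,-0.03,0,0]])

```text
time: 13.1
ee_pos: [0.6424, -0.3284, 0.0093]
tcp_rot: [180.0, -0.0, 2.3]
wrist_force: [-0.6, -4.7, 4.8]
opening: 0.0003
grasp_force: 2.4
```

Call:
arm_command(series=[[0,-0.006,0,0],[0,-0.012,0,0],[0,-0.018,0,0],[0,-0.024,0,0],[0,-0.03,0,0]])

```text
time: 13.6
ee_pos: [0.6412, -0.2984, 0.0093]
tcp_rot: [-180.0, 0.0, 2.3]
wrist_force: [-0.0, -4.7, 4.4]
opening: -0.0001
grasp_force: 2.4
```

Run:
```python
from h import *
from workcell import bot
goal(.638,-.21,.008,2.3)
c=bot.camera('wrist'); s=bot.camera('side')
cv2.imwrite('pics/w5.png',np.hstack([cv2.resize(c['color'],(400,300)),cv2.resize(s['color'][120:240,200:360],(400,300),interpolation=cv2.INTER_CUBIC)]))
```

```text
t 13.60 pos [ 0.6412 -0.2984  0.0093] rot [-180.      0.      2.28] F [-0.  -4.7  4.4] open -0.0001
shift [ 0.0003 -0.0884  0.0013 -0.0003] q [-25.   27.8  13.4  75.7  -0.  152.8]
```

View pics/w5.png

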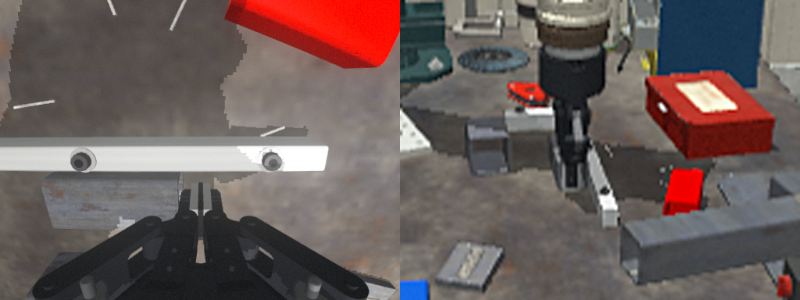

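The tube (45–185, 175–230) is sliding with its leading end a degree or two off the rail. I'll go on to near the stop, then reseat it against the rail.

Call:
arm_command(series=[[0,-0.006,0,0],[0,-0.012,0,0],[0,-0.018,0,0],[0,-0.024,0,0],[0,-0.03,0,0]])

```text
time: 14.2
ee_pos: [0.6398, -0.2681, 0.0089]
tcp_rot: [-180.0, 0.0, 2.3]
wrist_force: [-0.3, -1.5, -0.5]
opening: -0.0002
grasp_force: 0.7
```

Call:
arm_command(series=[[0,-0.006,0,0],[0,-0.012,0,0],[0,-0.018,0,0],[0,-0.024,0,0],[0,-0.03,0,0]])

```text
time: 14.7
ee_pos: [0.6387, -0.2385, 0.0092]
tcp_rot: [180.0, 0.0, 2.3]
wrist_force: [-0.2, -1.7, 0.2]
opening: -0.0
grasp_force: 0.9
```

Call:
arm_command(series=[[0,-0.005,0,0],[0,-0.01,0,0],[0,-0.015,0,0],[0,-0.019,0,0],[0,-0.023,0,0]])

```text
time: 15.2
ee_pos: [0.6378, -0.2158, 0.0093]
tcp_rot: [180.0, 0.0, 2.3]
wrist_force: [-1.5, -1.8, -0.7]
opening: 0.0001
grasp_force: 1.2
```

Call:
arm_command(series=[[0,-0.003,0,0],[0,-0.006,0,0],[0,-0.006,0,0],[0,0.01,0,0],[0,0.02,0,0]])

```text
time: 15.7
ee_pos: [0.6391, -0.2372, 0.0095]
tcp_rot: [180.0, -0.0, 2.3]
wrist_force: [-0.3, -0.9, -0.1]
opening: -0.0003
grasp_force: 0.0
```

Call:
arm_command(series=[[0,0,-0.04,0],[0,0,-0.09,0],[0,-0.03,-0.1,0],[-0.03,-0.06,-0.1,0],[-0.05,-0.075,-0.1,0]])

```text
time: 16.2
ee_pos: [0.5852, -0.1624, 0.1098]
tcp_rot: [-180.0, -0.0, 2.3]
wrist_force: [0.3, -0.6, 0.0]
opening: -0.0
grasp_force: 0.0
```

Call:
arm_command(series=[[0,0,0,0],[0,0,0,0],[0,0,0,0],[0,0,0,0],[0,0,0,0]], hand=0.04)

```text
time: 16.7
ee_pos: [0.5861, -0.1636, 0.1089]
tcp_rot: [-180.0, 0.0, 2.2]
wrist_force: [0.4, 0.2, -0.1]
opening: 0.0401
grasp_force: 0.0
```

Run:
```python
from h import *
from workcell import bot
goal(.594,-.157,.009,2.3)
o=bot.get_obs();c=bot.camera('wrist');im=c['color'].copy()
cy,sy=np.cos(np.radians(2.35)),np.sin(np.radians(2.35))
ctr=np.array([.6545,-.1034])-.019*np.array([cy,sy])-.0425*np.array([-sy,cy]);print(ctr)
for B in (box(*ctr,2.35,.038,.085,.038),box(.5436,-.2054,4.2,.051,.062,.051)):
    cv2.polylines(im,[proj(c,B,o).round().astype(int)],True,(0,255,0),1)
cv2.imwrite('pics/w6.png',im)
```

```text
t 16.70 pos [ 0.5861 -0.1636  0.1089] rot [-1.7999e+02  2.0000e-02  2.2400e+00] F [ 0.4  0.2 -0.1] open 0.0401
shift [ 0.0081 -0.0063  0.0999 -0.001 ] q [-15.6  12.3   4.8  82.5   0.  162.2]
[ 0.63725864 -0.14664333]
```

View pics/w6.png

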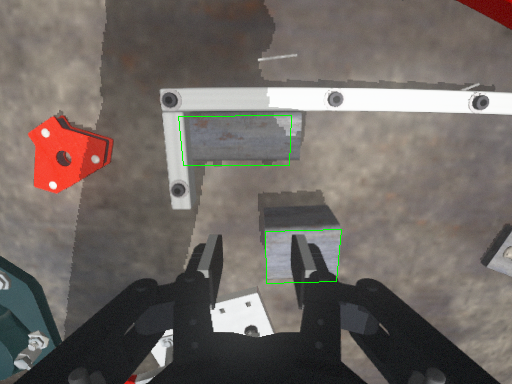

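The tube is nearly parallel, its right end at column 299 against the predicted home at 291, so about 6 mm to go. The short tube is undisturbed. Next is a gentle reseat against the rail.

Call:
arm_command(series=[[0.008,-0.006,0.02,0],[0.008,-0.006,0.045,0],[0.008,-0.006,0.07,0],[0.008,-0.006,0.09,0],[0.008,-0.006,0.098,0]])

```text
time: 17.25
ee_pos: [0.5925, -0.1565, 0.0088]
tcp_rot: [-179.9, 0.2, 2.3]
wrist_force: [-0.7, 0.5, -0.5]
opening: 0.04
grasp_force: 0.0
```

Call:
arm_command(series=[[0.003,0,0,0],[0.006,0,0,0],[0.009,0,0,0],[0.011,0,0,0],[0.012,0,0,0]])

```text
time: 17.75
ee_pos: [0.6062, -0.1563, 0.012]
tcp_rot: [180.0, -0.1, 2.3]
wrist_force: [0.3, -1.3, 0.1]
opening: 0.04
grasp_force: 0.0
```

Call:
arm_command(series=[[0.0005,0,0,0],[0.001,0,0,0],[0.0015,0,0,0],[0.002,0,0,0],[0.002,0,0,0]])

```text
time: 18.25
ee_pos: [0.6075, -0.1562, 0.0113]
tcp_rot: [-180.0, 0.0, 2.3]
wrist_force: [-0.3, 0.8, 0.1]
opening: 0.04
grasp_force: 0.0
```

Call:
arm_command(series=[[0.0005,0,0,0],[0.001,0,0,0],[0.0015,0,0,0],[0.002,0,0,0],[0.0025,0,0,0]])

```text
time: 18.75
ee_pos: [0.6101, -0.1561, 0.0113]
tcp_rot: [180.0, 0.0, 2.3]
wrist_force: [-0.3, 0.2, 0.2]
opening: 0.0401
grasp_force: 0.0
```

Call:
arm_command(series=[[0.0005,0,0,0],[0.001,0,0,0],[0.001,0,0,0],[0.0015,0,0,0],[0.0015,0,0,0]])

```text
time: 19.25
ee_pos: [0.6102, -0.156, 0.0112]
tcp_rot: [-180.0, 0.1, 2.3]
wrist_force: [-7.7, -0.3, 4.9]
opening: 0.0401
grasp_force: 4.0
```

Call:
arm_command(series=[[-0.008,0,0,0],[-0.015,0,0,0],[-0.015,0,-0.04,0],[-0.015,0,-0.08,0],[-0.01,0.02,-0.09,0]])

```text
time: 19.75
ee_pos: [0.6036, -0.1756, 0.1068]
tcp_rot: [179.9, -0.4, 2.4]
wrist_force: [0.8, -0.1, -1.4]
opening: 0.0399
grasp_force: 0.0
```

Call:
arm_command(series=[[0.015,0.02,0,0],[0.035,0.045,0,0],[0.035,0.058,0.02,0],[0.035,0.058,0.05,0],[0.035,0.058,0.07,0]], hand=0.0)

```text
time: 20.25
ee_pos: [0.6388, -0.2334, 0.0292]
tcp_rot: [-180.0, 0.1, 2.2]
wrist_force: [-0.8, 0.4, 0.1]
opening: -0.0003
grasp_force: 0.0
```

```bash
python3 -c "from h import *;goal(.6385,-.214,.009,2.3)"
```

```text
t 20.25 pos [ 0.6388 -0.2334  0.0292] rot [-1.7997e+02  6.0000e-02  2.2300e+00] F [-0.8  0.4  0.1] open -0.0003
shift [ 0.0004 -0.0194  0.0202 -0.0012] q [-20.1  23.6  10.   76.5   0.  157.7]
```

Call:
arm_command(series=[[0,0,0.012,0],[0,0,0.018,0],[0,-0.005,0.018,0],[0,-0.01,0.018,0],[0,-0.016,0.018,0]])

```text
time: 20.75
ee_pos: [0.6396, -0.2166, 0.0147]
tcp_rot: [180.0, -0.1, 2.3]
wrist_force: [0.4, -0.0, 0.0]
opening: 0.0001
grasp_force: 0.0
```

Call:
arm_command(series=[[0,-0.002,0,0],[0,-0.004,0,0],[0,-0.006,0,0],[0,-0.0075,0,0],[0,-0.009,0,0]])

```text
time: 21.25
ee_pos: [0.6386, -0.2083, 0.0134]
tcp_rot: [180.0, -0.0, 2.3]
wrist_force: [-0.7, -2.3, 0.7]
opening: 0.0002
grasp_force: 1.0
```

Call:
arm_command(series=[[0,-0.0005,0,0],[0,-0.001,0,0],[0,-0.0015,0,0],[0,-0.002,0,0],[0,-0.002,0,0]])

```text
time: 21.75
ee_pos: [0.6386, -0.206, 0.0134]
tcp_rot: [180.0, -0.0, 2.3]
wrist_force: [-0.1, -2.9, 0.4]
opening: 0.0
grasp_force: 1.2
```

Call:
arm_command(series=[[0,-0.0005,0,0],[0,-0.001,0,0],[0,-0.0015,0,0],[0,-0.002,0,0],[0,-0.0025,0,0]])

```text
time: 22.25
ee_pos: [0.6385, -0.2034, 0.0133]
tcp_rot: [180.0, -0.0, 2.3]
wrist_force: [-0.7, -2.4, 1.3]
opening: 0.0005
grasp_force: 1.4
```

Call:
arm_command(series=[[0,-0.0005,0,0],[0,-0.001,0,0],[0,-0.001,0,0],[0,-0.0015,0,0],[0,-0.0015,0,0]])

```text
time: 22.75
ee_pos: [0.6384, -0.2019, 0.0133]
tcp_rot: [180.0, -0.0, 2.3]
wrist_force: [-0.3, -2.9, 2.1]
opening: -0.0005
grasp_force: 1.3
```

Call:
arm_command(series=[[0,-0.0005,0,0],[0,-0.001,0,0],[0,-0.001,0,0],[0,-0.0015,0,0],[0,-0.0015,0,0]])

```text
time: 23.25
ee_pos: [0.6384, -0.2015, 0.0134]
tcp_rot: [179.9, -0.0, 2.2]
wrist_force: [-0.6, -8.1, 1.5]
opening: 0.0001
grasp_force: 3.9
```

Call:
arm_command(series=[[0,-0.0005,0,0],[0,-0.001,0,0],[0,-0.001,0,0],[0,-0.0015,0,0],[0,-0.0015,0,0]])

```text
time: 23.75
ee_pos: [0.6384, -0.2013, 0.0138]
tcp_rot: [179.8, -0.0, 2.2]
wrist_force: [-0.5, -13.3, 2.1]
opening: -0.0001
grasp_force: 6.7
```

Stopped firmly at 13 N. I retract and reseat against the rail once more, over the tube's home centre.

Call:
arm_command(series=[[0,0.01,0,0],[0,0.02,0,0],[0,0.025,-0.03,0],[0,0.025,-0.07,0],[0,0.015,-0.1,0]])

```text
time: 24.25
ee_pos: [0.6388, -0.215, 0.1149]
tcp_rot: [-180.0, -0.0, 2.2]
wrist_force: [0.8, -0.1, 1.4]
opening: 0.0003
grasp_force: 0.0
```

Call:
arm_command(series=[[-0.01,-0.03,0,0],[-0.03,-0.06,0,0],[-0.044,-0.069,0,0],[-0.044,-0.069,0,0],[-0.044,-0.069,0,0]], hand=0.04)

```text
time: 24.75
ee_pos: [0.5925, -0.147, 0.1134]
tcp_rot: [-180.0, -0.0, 2.3]
wrist_force: [-0.1, 0.1, 0.0]
opening: 0.04
grasp_force: 0.0
```

Run:
```python
from h import *
from workcell import bot
goal(.596,-.149,.010,2.3)
o=bot.get_obs();c=bot.camera('wrist');im=c['color']
cv2.imwrite('pics/w7.png',cv2.resize(im[60:260,100:360],None,fx=3,fy=3,interpolation=cv2.INTER_CUBIC))
```

```text
t 24.75 pos [ 0.5925 -0.147   0.1134] rot [-1.7999e+02 -3.0000e-02  2.3000e+00] F [-0.1  0.1  0. ] open 0.04
shift [ 3.400e-03  2.200e-03  1.034e-01 -1.000e-04] q [-13.9  12.5   5.5  83.    0.  163.8]
```

View pics/w7.png

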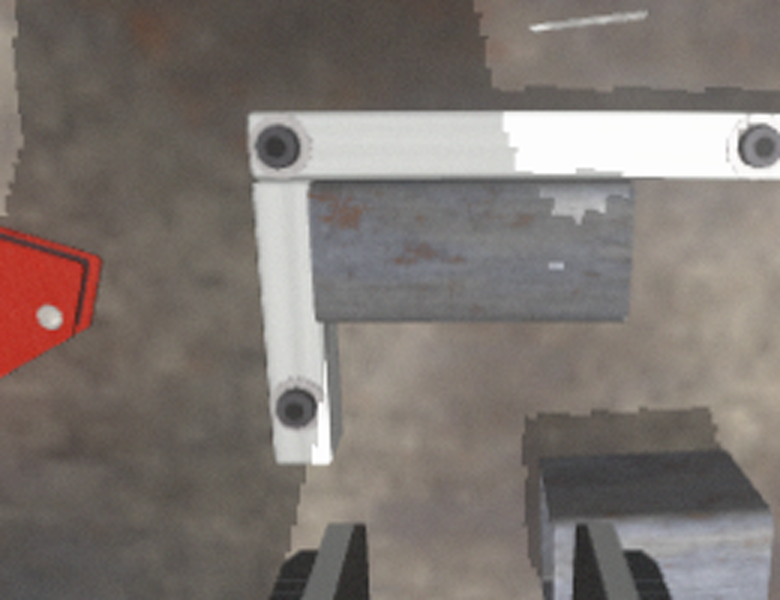

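The tube (310–632, 180–320 in the crop) sits in the corner, touching the rail and stop with no visible gap. I do one gentle confirming press against the rail.

Call:
arm_command(series=[[0.003,0.001,0.02,0],[0.003,0.001,0.045,0],[0.003,0.001,0.07,0],[0.003,0.001,0.09,0],[0.003,0.001,0.1,0]])

```text
time: 25.3
ee_pos: [0.5947, -0.1482, 0.0107]
tcp_rot: [-179.9, 0.2, 2.2]
wrist_force: [-0.4, -0.1, 1.0]
opening: 0.0401
grasp_force: 0.0
```

Call:
arm_command(series=[[0.003,0,0,0],[0.006,0,0,0],[0.009,0,0,0],[0.011,0,0,0],[0.012,0,0,0]])

```text
time: 25.8
ee_pos: [0.6078, -0.1472, 0.014]
tcp_rot: [180.0, -0.1, 2.3]
wrist_force: [-1.0, -1.1, 0.2]
opening: 0.0402
grasp_force: 0.0
```

Call:
arm_command(series=[[0.0005,0,0,0],[0.001,0,0,0],[0.0015,0,0,0],[0.002,0,0,0],[0.0025,0,0,0]])

```text
time: 26.3
ee_pos: [0.6096, -0.147, 0.0133]
tcp_rot: [-180.0, 0.0, 2.3]
wrist_force: [-0.8, -0.5, 0.2]
opening: 0.0398
grasp_force: 0.0
```

Call:
arm_command(series=[[0.0005,0,0,0],[0.001,0,0,0],[0.0015,0,0,0],[0.002,0,0,0],[0.002,0,0,0]])

```text
time: 26.8
ee_pos: [0.6099, -0.147, 0.0133]
tcp_rot: [-180.0, 0.2, 2.3]
wrist_force: [-11.0, -0.4, 6.6]
opening: 0.04
grasp_force: 5.4
```

Call:
arm_command(series=[[-0.008,0,0,0],[-0.014,0,0,0],[-0.015,0,-0.03,0],[-0.015,0,-0.07,0],[-0.015,0,-0.11,0]])

```text
time: 27.3
ee_pos: [0.5961, -0.1475, 0.1243]
tcp_rot: [-180.0, 0.0, 2.3]
wrist_force: [1.1, -0.2, -0.1]
opening: 0.04
grasp_force: 0.0
```

Call:
arm_command(series=[[-0.04,0,-0.03,0],[-0.08,0,-0.06,0],[-0.12,0,-0.08,0],[-0.16,0,-0.08,0],[-0.2,0,-0.08,0]])

```text
time: 27.8
ee_pos: [0.3955, -0.1555, 0.2039]
tcp_rot: [180.0, -0.1, 2.3]
wrist_force: [-0.8, -0.5, 0.7]
opening: 0.0398
grasp_force: 0.0
```

Run:
```python
from h import *
from workcell import bot
state()
c=bot.camera('top')['color'][155:240,165:325]
cv2.imwrite('pics/t8.png',cv2.resize(c,None,fx=5,fy=5,interpolation=cv2.INTER_CUBIC))
```

```text
t 27.80 pos [ 0.3955 -0.1555  0.2039] rot [ 1.7995e+02 -1.2000e-01  2.2900e+00] F [-0.8 -0.5  0.7] open 0.0398
```

View pics/t8.png

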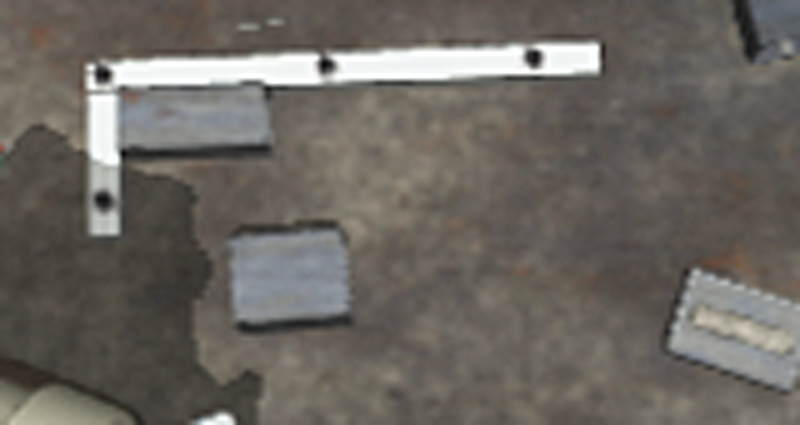

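The tube (120–270, 85–150) sits flush in the corner, and the short tube and coupon are where they started. Handing in.

```bash
python3 -c "
from workcell import bot
print(bot.job_done())"
```

```text
the job is handed in; nothing more can be done
None
```

The long tube is home in the fence corner, flat against the rail and up to the stop; it was only pushed (13 N at most in the readings), the other pieces were not touched, and the job was handed in at about 28 s.

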